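Tip the eraser out of the tall pencil cup

ROBOT

A 6-joint arm with a two-finger parallel gripper is mounted at the origin on a cart in front of the work surface, level with it; the furniture and walls round the work are solid. World frame = base frame: x ahead of the robot, y to its left, z up, the work surface at z = 0. Lengths are in m, angles in rad, forces in N, time in s.
With the tool pointing down it reaches from about 0.275 to 0.975 m from the base axis. Payload 8.4 kg.
Tool frame: the origin (TCP) lies between the finger pads; the fingertips stand 17 mm ahead of it and the grasp point (between the pads) lies 2 mm behind it; z points along the fingers, y is the line along which they close (so a half turn about z gives the same grasp; the last joint's range is limited). The gripper opens to 92 mm and grips with 3 to 60 N. Pads are 20 mm wide; open, the fingers measure 128 mm over their backs; the gripper's body (75 mm by 189 mm) begins 69 mm behind the grasp point.
Start: joints at [-1.303, 0.353, 1.633, -0, 1.155, -0.002], TCP at [0.167, -0.602, 0.232] pointing down, gripper open.
Joint ranges: [-2.63, 2.63], [-0.92, 2.1], [0.06, 2.66], [-1.3, 4.44], [0, 2.69], [-3.02, 3.02]. Speed limits (rad/s): [2.22, 2.22, 2.79, 3.14, 3.14, 3.14].

INTERFACE

Orientations are given as a rotation vector (axis times angle).
In Python, from station import robot, read_camera, workorder, look_for, cut_out gives the robot as it stands.
- The arm moves only by the shell command python3 -m creep 'ROWS'. ROWS is JSON, a list of rows, each a list of 3 entries, a list of its own where there are three numbers: the shift along the tool's x, y, z in mm, then the turn about the tool's z in degrees, then the opening, from 0 (shut) to 1 (fully open). A call has 1 to 8 rows; each row shifts and turns the commanded pose from where the row before left it, along the tool's axes as they then stand; what a row does not reach is not made up. A row lasts 1/10 s, in which the tool goes at most 50 mm and 8.59 degrees, less where a joint would pass 70% of its speed; a pose out of reach is approached as far as the arm can. A call with a gripper value outside its range is refused whole. The fingers move at their own pace and stop on an object; the grip force is fixed at half the most. Time passes only in rows, so rows that do not move let the fingers close. It gives the time, the measured TCP pose, the force, the opening and the grip force at its end, in the units of the state.
- robot.get_state(): the state, without advancing time (a new reading comes with each control period).
- read_camera(name): name is "scene" or "top" or "wrist"; returns a dict with "frame" (420x560x3 uint8, blue, green, red), "K" (3x3 intrinsics, pixels), "camera_from_world" (4x4, takes a point from world to camera coordinates). Camera axes: x right, y up, looking along -z (the intrinsics and any distortion apply to the point x, -y, -z); pixel columns grow to the right and rows downward; lengths in m; the calibration is good to about 2 mm. The wrist camera is an equidistant fisheye: a pixel r from the principal point sees the ray r / f radians off the axis. A picture is of the moment at which its call begins. There is no depth.
- workorder.close_job(): hands the job in; it is judged then, once.
Trained networks look in a picture, given as the dict that the camera call returned (one of the last four; its "shot" number tells which), for a name from the list of things; names that differ only in an ending like _2 or _b are one class to them, and where a whole thing is asked for, a point or a joint stands for the part that bears it (a point fixed in the world has none). Each returns a list of dicts, best first, with "p" (0 to 1); they miss things now and then, are a little off and sometimes report something else, mostly with a low value. They report only what shows in the picture. A call takes as long as a camera call. They do not tell look-alikes from the thing itself.
- look_for(target, picture): "position" ([x, y, z] in m, in the coordinates of the camera as it stood for that picture, good to about 4 mm: the middle of the surface that is visible of it).
- cut_out(target, picture): "pixels" (420x560 bool, what is visible of it).
The state is a dict: "clock": time; "q": joint angles; "joint_velocities": joint speeds; "joint_efforts": joint torques, N m; "tool_pos": TCP position; "eef_rot": TCP orientation; "contact_force": force on the tool from outside, world axes, zero at the start; "moment": the same for the moment, N m; "width": finger opening in m; "gripper_force": force on a finger pad.
Only numpy, scipy, OpenCV 4.12 (cv2) and the standard library are available. Lean on these libraries where they do the work, as an engineer would, in place of code of your own. Each camera call takes 0.05 s, during which the arm holds its last target. There are 200 camera calls.

TASK

The eraser has dropped to the bottom of the tall blue pencil cup, too deep to grip: tip the cup so that it slides out onto the desk, then stand the empty cup upright on the desk again with the eraser lying free beside it. The cup is ceramic, so lay it down and stand it up under control without letting it topple over, and do not disturb the things around.

Things in the scene. Friction and masses are not known exactly. Their poses are not given: they have to be found in the camera images.
- pencil_cup: tall square ceramic pencil cup, open at the top, glazed blue, brown underside, loose, 0.26 to 0.40 kg. Outside 58 x 58 x 130 mm, walls 3.5 mm (inside 51 x 51), inner floor 9 mm above the underside. Origin: centre of the underside; z runs along the cup to the mouth (up while it stands), x and y are square to its flat sides. Starts upright on a flat green mat (1 mm, no step to feel)
- cup_mouth (a point): centre of the cup's mouth, at the rim, 130 mm along the cup's z from its origin; axes as the cup's. Clear desk round the cup: about x 0.36 to 0.60, y -0.38 to -0.09 (desk's right edge at y = -0.46). Falling from on edge onto its side the cup turns over 7 rad/s, too fast; letting go within 10 degrees of lying or standing is harmless
- eraser: eraser in a blue paper sleeve with a white end, 19 x 43 x 12 mm (x, y, z), 18 g; origin: centre of its underside. It starts lying flat on the inner floor of the cup, at any yaw. On the cup's wall it slides only once the cup slopes well mouth-down: it may hold up to about 36 degrees below level, 50 degrees is sure
- mouse: bystander: black computer mouse 60 x 108 x 38 mm beside the keyboard's right end, origin at the centre of its underside; leave alone
- stapler: bystander: red stapler 36 x 141 x 47 mm behind the keyboard, origin at the centre of its underside; leave alone
- glue_stick: bystander: yellow glue stick 26 mm thick, 93 mm tall, standing at the back, origin at the centre of its underside; leave alone
- calculator: bystander: calculator 152 x 98 x 21 mm (x, y, z) in front of the keyboard, origin at the centre of its underside; leave alone
- notes_yellow: bystander: pad of yellow sticky notes 51 x 52 x 14 mm at the front right corner, origin at the centre of its underside; leave alone
- highlighter: bystander: yellow and black highlighter 25 x 109 x 15 mm (x, y, z) lying in front of the letter tray, origin at the centre of its underside; leave alone
Things that resemble listed ones, but are neither listed nor needed, are in the scene too. Leave any pink or purple look-alike of the pencil_cup alone.

How it is judged:
By the outcome, as a careful person would: the job done as asked, in the order asked, and still so for the second after the job is handed in, with the robot touching nothing.
It also fails if it takes over 72 s, if anything falls off the work surface, if the arm or the gripper's body presses on something with over 40 N, if the wrist force passes 120 N, or if a joint passes its speed limit or range.

## Working session

There is one attempt and no reset: what is moved stays moved. The work goes in short steps, Python scripts to look and compute and a shell command to move; the robot and the scene stay as the last step left them, time stands still between calls to the robot, and variables do not carry over. Pictures are saved under pics/ and viewed, at most 10 in all, crops included, and the job is handed in when it is done.

```bash
mkdir -p pics
cat > h.py <<'E'
import numpy as np, cv2
from station import robot, read_camera, workorder, look_for, cut_out
from scipy.spatial.transform import Rotation as R
def w(pic,p):
    T=np.linalg.inv(pic["camera_from_world"]); return T[:3,:3]@np.array(p)+T[:3,3]
def ray(pic,uv,z):  # pinhole pixel -> world at height z
    K=pic["K"];d=np.array([(uv[0]-K[0,2])/K[0,0],-(uv[1]-K[1,2])/K[1,1],-1.])
    T=np.linalg.inv(pic["camera_from_world"]);d=T[:3,:3]@d;o=T[:3,3];return o+d*(z-o[2])/d[2]
def proj(pic,P):
    c=(pic["camera_from_world"]@np.r_[P,1])[:3];K=pic["K"];return K[0,0]*c[0]/-c[2]+K[0,2],K[1,1]*-c[1]/-c[2]+K[1,2]
def st():
    s=robot.get_state();print(round(s["clock"],2),np.round(s["tool_pos"],4),np.round(R.from_rotvec(s["eef_rot"]).as_matrix()[:,:].round(2).tolist(),2).tolist(),round(s["width"],4),np.round(s["contact_force"],1),s["gripper_force"])
E
python3 - <<'E'
from h import *
st()
a=read_camera("top");b=read_camera("scene")
cv2.imwrite("pics/top.png",a["frame"]);cv2.imwrite("pics/scene.png",b["frame"])
for n,p in(("top",a),("scene",b)):
    print(n,"cam",np.linalg.inv(p["camera_from_world"])[:3,3].round(2))
    for t in("pencil_cup","cup_mouth","eraser","mouse","calculator","notes_yellow","stapler","glue_stick","highlighter"):
        for d in look_for(t,p)[:3]: print(t,round(d["p"],2),w(p,d["position"]).round(3))
E
```

```text
0.0 [ 0.1665 -0.6019  0.2309] [[0.96, 0.27, -0.0], [0.27, -0.96, 0.0], [0.0, -0.0, -1.0]] 0.0919 [-0.1 -0.   0.3] 0.0
top cam [ 0.21 -0.12  1.58]
pencil_cup 0.83 [ 0.508 -0.213  0.078]
pencil_cup 0.74 [ 0.377 -0.053  0.047]
pencil_cup 0.63 [ 0.377 -0.293  0.056]
cup_mouth 0.97 [ 0.508 -0.215  0.081]
cup_mouth 0.62 [ 0.383 -0.293  0.058]
cup_mouth 0.61 [ 0.371 -0.049  0.05 ]
eraser 0.37 [ 0.506 -0.22   0.017]
mouse 0.55 [ 0.562 -0.019  0.034]
calculator 0.95 [0.398 0.077 0.017]
notes_yellow 0.78 [ 0.329 -0.39   0.01 ]
stapler 0.91 [0.71  0.201 0.042]
glue_stick 0.64 [ 0.711 -0.044  0.084]
highlighter 0.76 [ 0.681 -0.31   0.008]
scene cam [ 1.13 -0.96  0.61]
pencil_cup 0.79 [ 0.395 -0.3    0.081]
pencil_cup 0.73 [ 0.388 -0.068  0.1  ]
pencil_cup 0.73 [ 0.689 -0.319  0.016]
cup_mouth 0.7 [ 0.396 -0.3    0.08 ]
cup_mouth 0.64 [ 0.514 -0.231  0.082]
cup_mouth 0.62 [ 0.384 -0.069  0.1  ]
mouse 0.84 [ 0.584 -0.041  0.026]
calculator 0.57 [0.413 0.063 0.021]
notes_yellow 0.51 [ 0.341 -0.399  0.015]
notes_yellow 0.5 [0.726 0.175 0.043]
stapler 0.56 [0.725 0.178 0.043]
glue_stick 0.75 [ 0.731 -0.055  0.056]
glue_stick 0.5 [0.413 0.058 0.021]
highlighter 0.6 [ 0.69  -0.318  0.016]
```

View pics/top.png

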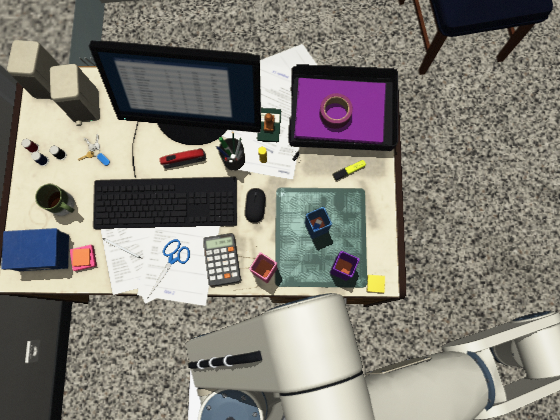

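View pics/scene.png

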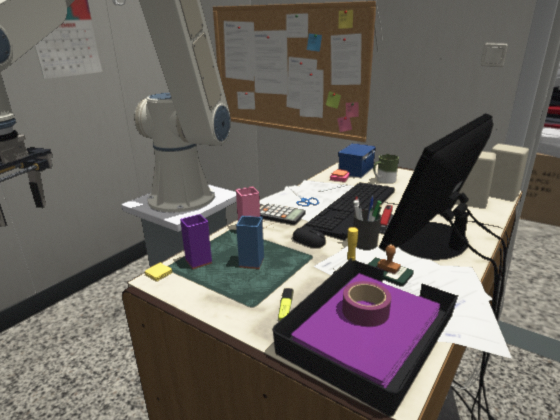

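Top view: blue cup at pixels (318,220), yawed a little; purple look-alike (346,264), pink (263,267), mouse (255,205), highlighter (350,170). Fit the cup's pose to its masks in both views.

```bash
cat >> h.py <<'E'
def hull(pic,T):
    P=[(sx*.029,sy*.029,z) for sx in(-1,1) for sy in(-1,1) for z in(0,.13)]
    m=np.zeros((840,1120),np.uint8)
    q=np.array([proj(pic,T[:3,:3]@np.array(p)+T[:3,3]) for p in P])
    cv2.fillConvexPoly(m,cv2.convexHull(np.round(q*2*16).astype(np.int32)),1,shift=4); return m
def maskat(pic,xyz,names=("pencil_cup",)):
    u=np.array(proj(pic,xyz)); best=None
    for n in names:
        for d in cut_out(n,pic):
            ys,xs=np.nonzero(d["pixels"])
            if len(xs) and np.hypot(xs.mean()-u[0],ys.mean()-u[1])<25: return d["pixels"].astype(np.uint8),d["p"]
    return None,0
E
python3 - <<'E'
from h import *
from scipy.optimize import minimize
obs=[]
for n in("top","scene"):
    p=read_camera(n); m,c=maskat(p,(.508,-.213,.07)); print(n,c,None if m is None else m.sum())
    if m is not None: obs.append((p,cv2.resize(m,None,fx=2,fy=2,interpolation=0),n))
def cost(v,o):
    T=np.eye(4);T[:3,:3]=R.from_euler("z",v[2]*100).as_matrix();T[:3,3]=[v[0],v[1],.001]
    s=0
    for p,m,n in o:
        h=hull(p,T); s+=1-(h&m).sum()/(h|m).sum()
    return s
for o in [obs]+[[x] for x in obs]:
  best=min((minimize(cost,[.508,-.213,y],args=(o,),method="Nelder-Mead",options=dict(initial_simplex=[[.508,-.213,y],[.513,-.213,y],[.508,-.208,y],[.508,-.213,y+.001]])) for y in np.radians([-40,-20,0,20,40])/100),key=lambda r:r.fun)
  print([x[2] for x in o],best.x[:2],np.degrees(best.x[2]*100),best.fun)
E
```

```text
top 0.82 554
scene 0.8 1370
['top', 'scene'] [ 0.50288943 -0.21165252] 25.188583477174827 0.18565432901661827
['top'] [ 0.5020109  -0.21192541] 24.432560153586667 0.1417997662641215
['scene'] [ 0.50292326 -0.21157572] 25.784017900391802 0.04177035193743339
```

```bash
python3 -m creep '[[[35.7,-23.6,0],0,1],[[35.7,-23.6,0],0,1],[[35.7,-23.6,0],0,1],[[35.7,-23.6,0],0,1],[[35.7,-23.6,0],0,1],[[35.7,-23.6,0],0,1],[[35.7,-23.6,0],0,1],[[35.7,-23.6,0],0,1]]'; python3 -m creep '[[[35.7,-23.6,0],0,1],[[35.7,-23.6,0],0,1],[[35.7,-23.6,0],0,1],[[35.7,-23.6,0],0,1],[[0,0,0],-8.3,1],[[0,0,0],-8.3,1],[[0,0,0],-8.3,1],[[0,0,0],-8.3,1]]'; python3 -m creep '[[[0,0,0],-8.3,1],[[0,0,0],-8.3,1],[[0,0,0],-8.3,1],[[0,0,0],-8.3,1],[[0,0,0],-8.3,1],[[0,0,0],-8.3,1],[[0,0,0],-8.3,1],[[0,0,0],-8.0,1]]'
python3 - <<'E'
from h import *
st()
s=robot.get_state();M=R.from_rotvec(s["eef_rot"]).as_matrix();d=np.array([.503,-.212,.111])-s["tool_pos"]
print("tool shift mm",(M.T@d*1000).round(1),"yaw x",np.degrees(np.arctan2(M[1,0],M[0,0])), s["q"])
p=read_camera("wrist");cv2.imwrite("pics/w1.png",p["frame"])
for t in("pencil_cup","cup_mouth","eraser"):
  for q in look_for(t,p)[:3]: print(t,round(q["p"],2),w(p,q["position"]).round(3))
E
```

```text
clock: 2.0
tool_pos: [0.3925, -0.3429, 0.2318]
eef_rot: [3.113, 0.422, 0.001]
contact_force: [0.6, -0.2, 0.4]
width: 0.0918
gripper_force: 0.0
clock: 2.8
tool_pos: [0.5041, -0.215, 0.2316]
eef_rot: [2.858, 1.303, 0.0]
contact_force: [-0.3, 1.0, 0.2]
width: 0.0918
gripper_force: 0.0
clock: 3.6
tool_pos: [0.504, -0.2153, 0.2316]
eef_rot: [1.686, 2.651, 0.0]
contact_force: [-0.8, -0.7, -0.1]
width: 0.0919
gripper_force: 0.0
3.6 [ 0.504  -0.2153  0.2316] [[-0.42, 0.91, 0.0], [0.91, 0.42, -0.0], [-0.0, 0.0, -1.0]] 0.0919 [-0.8 -0.7 -0.1] 0.0
tool shift mm [  3.4   0.5 120.6] yaw x 115.097821531463 [-4.06385232e-01  2.33695644e-01  1.79891797e+00  1.98493151e-05
  1.10885022e+00 -8.44433703e-01]
pencil_cup 0.92 [ 0.378 -0.276  0.099]
pencil_cup 0.89 [ 0.501 -0.223  0.098]
pencil_cup 0.79 [ 0.39  -0.071  0.075]
cup_mouth 0.95 [ 0.379 -0.279  0.096]
cup_mouth 0.7 [ 0.387 -0.075  0.075]
cup_mouth 0.63 [ 0.506 -0.219  0.088]
eraser 0.9 [ 0.507 -0.209  0.023]
```

View pics/w1.png

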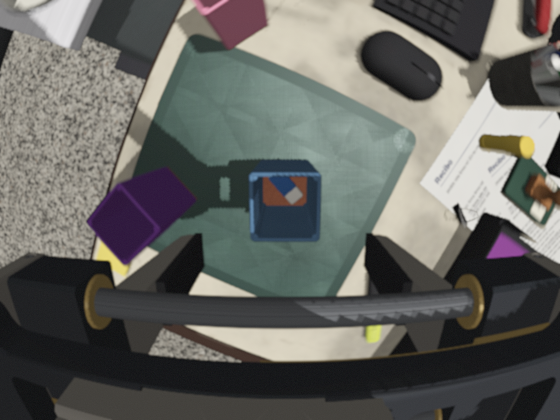

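Cup's mouth at (285,205) px sits square between the fingers (200 and 370 px); the eraser shows inside at (285,190). Descend, grip near the rim, and carry it 35 mm away from the purple one.

```bash
python3 -m creep '[[[3,0,20],0,1],[[0,0,30],0,1],[[0,0,30],0,1],[[0,0,25],0,1],[[0,0,13],0,1],[[0,0,0],0,0],[[0,0,0],0,0],[[0,0,0],0,0]]'; python3 -m creep '[[[0,0,0],0,0],[[0,0,0],0,0],[[0,0,-4],0,0],[[0,10,-2],0,0],[[0,15,0],0,0],[[0,10,0],0,0],[[0,0,4],0,0],[[0,0,1],0,0]]'; python3 -m creep '[[[0,0,1],0,0],[[0,0,1],0,0]]'
```

```text
clock: 4.6
tool_pos: [0.5037, -0.2129, 0.1149]
eef_rot: [1.693, 2.644, 0.001]
contact_force: [0.2, -0.3, -0.1]
width: 0.07
gripper_force: 0.0
clock: 5.4
tool_pos: [0.5356, -0.1974, 0.1146]
eef_rot: [1.692, 2.646, 0.001]
contact_force: [1.7, 3.5, 9.6]
width: 0.0581
gripper_force: 30.0
clock: 5.6
tool_pos: [0.5359, -0.1976, 0.1145]
eef_rot: [1.693, 2.644, 0.002]
contact_force: [-1.6, 7.1, 25.7]
width: 0.0581
gripper_force: 30.0
```

```bash
python3 -c "
import numpy as np
f=np.radians(-14.1+np.arange(0,91,6));p=119*np.c_[-np.sin(f),-np.cos(f)]
print(np.diff(p,axis=0).round(1).tolist())"
```

```text
[[-12.2, -2.4], [-12.4, -1.1], [-12.5, 0.2], [-12.4, 1.5], [-12.1, 2.8], [-11.8, 4.0], [-11.3, 5.2], [-10.7, 6.4], [-10.0, 7.5], [-9.1, 8.5], [-8.2, 9.4], [-7.2, 10.2], [-6.1, 10.9], [-4.9, 11.5], [-3.7, 11.9]]
```

```bash
python3 -m creep '[[[-6,0,-1],0,0],[[-6.2,0,-1],0,0],[[-6.2,0,-0.5],0,0],[[-6.2,0,-0.5],0,0],[[0,0,0],0,0]]'
python3 - <<'E'
from h import *
st();print(robot.get_state()["moment"])
p=read_camera("scene");c=p["frame"][150:310,150:350];cv2.imwrite("pics/s1.png",cv2.resize(c,None,fx=3,fy=3))
E
```

```text
clock: 6.1
tool_pos: [0.5454, -0.2208, 0.1161]
eef_rot: [1.693, 2.645, 0.0]
contact_force: [-0.9, 0.6, 7.1]
width: 0.058
gripper_force: 30.0
6.1 [ 0.5454 -0.2208  0.1161] [[-0.42, 0.91, 0.0], [0.91, 0.42, -0.0], [-0.0, 0.0, -1.0]] 0.058 [-0.9  0.6  7.1] 30.001679062843323
[ 0.29120458 -0.2000422   0.02566203]
```

View pics/s1.png

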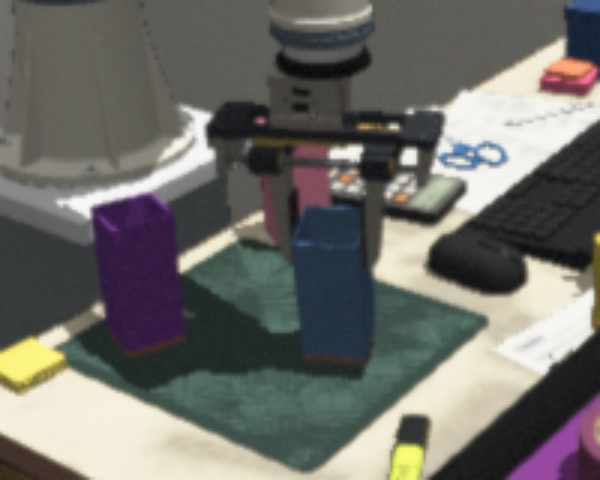

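```bash
cat >> h.py <<'E'
from scipy.optimize import minimize
def fit(guess,up=(),names=("pencil_cup",),lift=True,cams=("scene","top")):
    """guess: tilt deg (0 up, 90 lying mouth to -toolx), centre of cup body (x,y,z); yaw of tool x. returns best fit"""
    s=robot.get_state();M=R.from_rotvec(s["eef_rot"]).as_matrix();yaw=np.degrees(np.arctan2(M[1,0],M[0,0]))
    obs=[]
    for n in cams:
        p=read_camera(n);m,c=maskat(p,guess[1:4],names)
        if m is not None: obs.append((p,cv2.resize(m,None,fx=2,fy=2,interpolation=0)));print(n,round(c,2),int(m.sum()))
        else: print(n,"none")
    def T(v):
        X=np.eye(4);X[:3,:3]=R.from_euler("zy",[yaw,-v[0]*5000],degrees=True).as_matrix()
        X[:3,3]=np.array(v[1:4])-X[:3,2]*.065; return X
    def cost(v):
        return sum(1-(h&m).sum()/(h|m).sum() for p,m in obs for h in [hull(p,T(v))])
    b=None
    for a in (guess[0]-12,guess[0],guess[0]+12):
        v0=np.r_[a/5000,guess[1:4]];S=np.vstack([v0]+[v0+np.eye(4)[i]*.006 for i in range(4)])
        r=minimize(cost,v0,method="Nelder-Mead",options=dict(initial_simplex=S))
        if b is None or r.fun<b.fun:b=r
    X=T(b.x);print("tilt",round(b.x[0]*5000,1),"base",X[:3,3].round(4),"mouth",(X[:3,3]+.13*X[:3,2]).round(4),"centre",b.x[1:].round(4),"cost",round(b.fun,3))
    lo=min((X@np.r_[sx*.029,0,z,1])[2] for sx in(-1,1) for z in(0,.13));print("lowest z",round(lo,4))
    return X
E
python3 - <<'E'
from h import *
fit([8,.5454-.01,-.2208,.066],cams=("scene",))
E
```

```text
scene 0.83 1241
tilt 3.1 base [ 0.5101 -0.1702 -0.0266] mouth [ 0.503  -0.1702  0.1032] centre [ 0.5066 -0.1702  0.0383] cost 0.07
lowest z -0.0272
```

```bash
cat >> h.py <<'E'
def fit2(tilt,along=0.,zlow=.001,cam="scene",names=("pencil_cup",),g=None):
    """cup gripped: lateral from TCP. unknown tilt and (along cup) grip height g; if g None fit with zlow rest."""
    s=robot.get_state();M=R.from_rotvec(s["eef_rot"]).as_matrix();G=s["tool_pos"]-.002*M[:,2]
    yaw=np.degrees(np.arctan2(M[1,0],M[0,0]));p=read_camera(cam)
    def T(v):
        X=np.eye(4);X[:3,:3]=R.from_euler("zy",[yaw,-v[0]*1000],degrees=True).as_matrix()
        X[:3,3]=G-X[:3,2]*v[1]-X[:3,0]*(v[2] if len(v)>2 else 0)
        return X
    c0=T([tilt/1000,along,0]);c=c0[:3,3]+.065*c0[:3,2]
    m,pr=maskat(p,c,names)
    if m is None: print("no mask");return
    m=cv2.resize(m,None,fx=2,fy=2,interpolation=0)
    f=lambda v:(lambda h:1-(h&m).sum()/(h|m).sum())(hull(p,T(v)))
    b=None
    for a in np.arange(-20,21,10)+tilt:
        v0=np.array([a/1000,along]);r=minimize(f,v0,method="Nelder-Mead",options=dict(initial_simplex=[v0,v0+[.008,0],v0+[0,.006]]))
        if b is None or r.fun<b.fun:b=r
    X=T(b.x);lo=min((X@np.r_[sx*.029,0,z,1])[2] for sx in(-1,1) for z in(0,.13))
    print("tilt",round(b.x[0]*1000,1),"grip along",b.x[1].round(4),"base",X[:3,3].round(3),"mouth",(X[:3,3]+.13*X[:3,2]).round(3),"low",lo.round(4),"cost",round(b.fun,3),"p",round(pr,2))
    st()
E
python3 - <<'E'
from h import *
fit2(5,.116); fit2(5,.116,cam="top")
E
```

```text
tilt 1.8 grip along 0.1127 base [ 0.549 -0.221  0.005] mouth [ 0.545 -0.221  0.135] low 0.0051 cost 0.148 p 0.7
6.35 [ 0.5454 -0.2207  0.1161] [[-0.42, 0.91, 0.0], [0.91, 0.42, -0.0], [-0.0, 0.0, -1.0]] 0.058 [0.2 1.5 4.7] 30.00152349472046
no mask
```

The cup slid instead of tipping: the full pads hold it too stiffly. Regrip only the back top corner (small contact patch, so it can pivot) and tip with light downward preload.

```bash
sed -i 's/"zy"/"ZY"/' h.py; python3 -c "
import numpy as np
f=np.radians(-22.8+np.arange(0,91,5));p=136.7*np.c_[-np.sin(f),-np.cos(f)]
print(np.diff(p,axis=0).round(1).tolist())"
python3 -m creep '[[[0,0,0],0,1],[[0,0,0],0,1],[[0,0,-12],0,1],[[15,0,-11],0,1],[[14,0,0],0,1],[[0,0,0],0,0],[[0,0,0],0,0],[[0,0,0],0,0]]'; python3 -m creep '[[[0,0,0],0,0],[[0,0,0],0,0]]'
python3 - <<'E'
from h import *
fit2(0,.125)
p=read_camera("scene");c=p["frame"][150:310,150:350];cv2.imwrite("pics/s2.png",cv2.resize(c,None,fx=3,fy=3))
E
```

```text
[[-11.2, -4.1], [-11.5, -3.1], [-11.7, -2.1], [-11.9, -1.1], [-11.9, -0.1], [-11.9, 1.0], [-11.8, 2.0], [-11.5, 3.0], [-11.2, 4.0], [-10.8, 5.0], [-10.4, 5.9], [-9.8, 6.8], [-9.2, 7.6], [-8.5, 8.4], [-7.7, 9.1], [-6.9, 9.7], [-6.0, 10.3], [-5.1, 10.8]]
clock: 7.25
tool_pos: [0.5327, -0.1938, 0.1385]
eef_rot: [1.693, 2.646, -0.0]
contact_force: [1.1, -0.3, -0.2]
width: 0.0701
gripper_force: 0.0
clock: 7.45
tool_pos: [0.5328, -0.1941, 0.1384]
eef_rot: [-1.694, -2.646, -0.0]
contact_force: [-0.1, 0.3, -0.1]
width: 0.0575
gripper_force: 30.0
tilt -5.5 grip along 0.1414 base [ 0.538 -0.206 -0.   ] mouth [ 0.533 -0.195  0.129] low -0.0031 cost 0.059 p 0.76
7.55 [ 0.5328 -0.194   0.1384] [[-0.42, 0.91, -0.0], [0.91, 0.42, 0.0], [0.0, -0.0, -1.0]] 0.0571 [ 0.2 -0.5 -1.2] 29.998578429222107
```

View pics/s2.png

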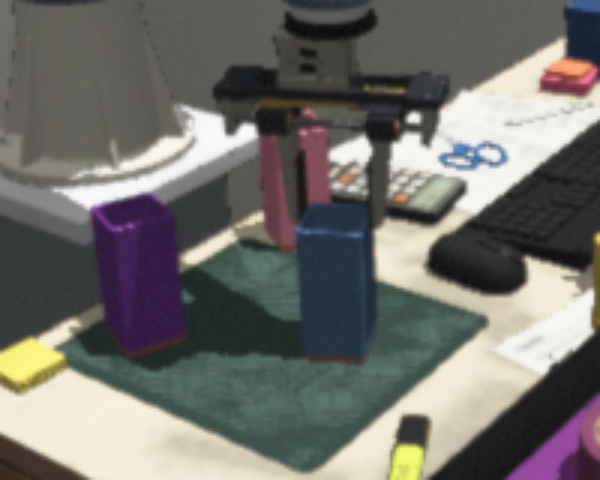

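```bash
python3 -m creep '[[[-5.6,0,-1.5],0,0],[[-5.6,0,-1.5],0,0],[[-5.8,0,-1.5],0,0],[[-5.8,0,-1.5],0,0],[[-5.9,0,-1],0,0],[[-5.8,0,-1],0,0],[[0,0,0],0,0]]'
python3 - <<'E'
from h import *
fit2(12,.125)
p=read_camera("scene");c=p["frame"][150:310,150:350];cv2.imwrite("pics/s3.png",cv2.resize(c,None,fx=3,fy=3))
E
```

```text
clock: 8.3
tool_pos: [0.5476, -0.226, 0.1467]
eef_rot: [1.694, 2.645, -0.0]
contact_force: [1.0, 0.9, -4.1]
width: 0.0579
gripper_force: 30.0
tilt -4.9 grip along 0.1419 base [ 0.553 -0.237  0.007] mouth [ 0.548 -0.227  0.137] low 0.0049 cost 0.077 p 0.87
8.4 [ 0.547  -0.2253  0.1465] [[-0.42, 0.91, -0.0], [0.91, 0.42, 0.0], [0.0, -0.0, -1.0]] 0.0575 [ 0.3  0.4 -3.6] 29.995185434818268
```

View pics/s3.png

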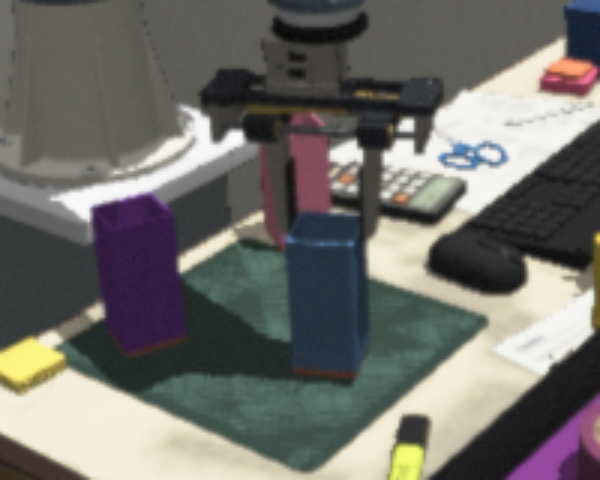

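The cup was merely lifted (−4 N = its weight), staying upright. Set it down, then grip with a small overlap ahead of its centre line, press down and drag so the front edge bites.

```bash
python3 -m creep '[[[0,0,5],0,0],[[0,0,3],0,0],[[0,0,0],0,1],[[0,0,0],0,1],[[-20,0,0],0,1],[[-21,0,0],0,1],[[0,0,0],0,0],[[0,0,0],0,0]]'; python3 -m creep '[[[0,0,0],0,0],[[0,0,0],0,0],[[0,0,2],0,0]]';  python3 -m creep '[[[-3,0,2],0,0],[[-3,0,0],0,0],[[-3,0,0],0,0]]'
python3 - <<'E'
from h import *
fit2(0,.125)
E
```

```text
clock: 9.25
tool_pos: [0.5641, -0.2623, 0.1384]
eef_rot: [-1.694, -2.645, -0.0]
contact_force: [-0.3, 0.4, -0.2]
width: 0.0755
gripper_force: 0.0
clock: 9.55
tool_pos: [0.5649, -0.2625, 0.1381]
eef_rot: [1.692, 2.645, -0.0]
contact_force: [-3.8, -0.9, 24.6]
width: 0.0565
gripper_force: 30.0
clock: 9.85
tool_pos: [0.5695, -0.2716, 0.1377]
eef_rot: [1.69, 2.643, -0.001]
contact_force: [-3.3, -1.9, 18.8]
width: 0.0567
gripper_force: 30.0
no mask
```

```bash
cat >> h.py <<'E'
def maskat(pic,xyz,names=None):
    h=cv2.cvtColor(pic["frame"],cv2.COLOR_BGR2HSV);u=proj(pic,xyz)
    m=cv2.inRange(h,(98,70,25),(122,255,255));m=cv2.morphologyEx(m,cv2.MORPH_CLOSE,np.ones((3,3)))
    n,l,s,c=cv2.connectedComponentsWithStats(m)
    k=[i for i in range(1,n) if s[i,4]>200 and np.hypot(*(c[i]-u))<35]
    if not k: print([(c[i].round(),s[i,4]) for i in range(1,n) if s[i,4]>200],u);return None,0
    i=max(k,key=lambda i:s[i,4]);print("blob",s[i].tolist());q=cv2.findContours((l==i).astype(np.uint8),cv2.RETR_EXTERNAL,cv2.CHAIN_APPROX_NONE)[0]
    o=np.zeros(l.shape,np.uint8);cv2.fillConvexPoly(o,cv2.convexHull(np.vstack(q)),1);return o,1
E
python3 - <<'E'
from h import *
fit2(0,.125)
p=read_camera("scene");c=p["frame"][150:310,150:350];cv2.imwrite("pics/s4.png",cv2.resize(c,None,fx=3,fy=3))
print(robot.get_state()["moment"])
E
```

```text
blob [243, 224, 30, 52, 1207]
tilt 19.9 grip along 0.1313 base [ 0.551 -0.231  0.016] mouth [ 0.569 -0.271  0.138] low 0.0063 cost 0.089 p 1
10.0 [ 0.5696 -0.2717  0.1377] [[-0.42, 0.91, 0.0], [0.91, 0.42, -0.0], [-0.0, 0.0, -1.0]] 0.0564 [-3.6 -0.5 20. ] 30.04079282283783
[-0.25319315  0.83186697  0.05994033]
```

View pics/s4.png

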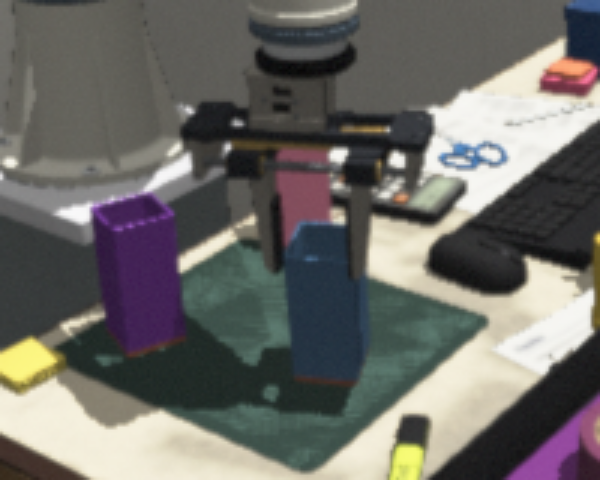

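```bash
cat >> h.py <<'E'
def fit3(tilt,off,zlow=.001,span=20):
    """lateral from TCP, lowest point at zlow; off = along tool x from TCP to cup centre (m)"""
    s=robot.get_state();M=R.from_rotvec(s["eef_rot"]).as_matrix();G=np.array(s["tool_pos"])
    yaw=np.degrees(np.arctan2(M[1,0],M[0,0]));p=read_camera("scene")
    def T(v):
        X=np.eye(4);X[:3,:3]=R.from_euler("ZY",[yaw,-v[0]*1000],degrees=True).as_matrix()
        C=G+M[:,0]*v[1];X[:3,3]=C-X[:3,2]*.065
        lo=min((X@np.r_[sx*.029,0,z,1])[2] for sx in(-1,1) for z in(0,.13));X[2,3]+=zlow-lo;return X
    c0=T([tilt/1000,off]);m,pr=maskat(p,c0[:3,3]+.065*c0[:3,2])
    if m is None: return
    m=cv2.resize(m,None,fx=2,fy=2,interpolation=0)
    f=lambda v:(lambda h:1-(h&m).sum()/(h|m).sum())(hull(p,T(v)))
    b=None
    for a in np.linspace(-span,span,5)+tilt:
        v0=np.array([a/1000,off]);r=minimize(f,v0,method="Nelder-Mead",options=dict(initial_simplex=[v0,v0+[.008,0],v0+[0,.008]]))
        if b is None or r.fun<b.fun:b=r
    X=T(b.x);print("tilt",round(b.x[0]*1000,1),"base",X[:3,3].round(3),"mouth",(X[:3,3]+.13*X[:3,2]).round(3),"in tool mm base",((X[:3,3]-G)@M*1000).round(),"mouth",((X[:3,3]+.13*X[:3,2]-G)@M*1000).round(),"cost",round(b.fun,3));st()
E
python3 - <<'E'
from h import *
fit3(5,.012)
E
```

```text
blob [244, 224, 29, 52, 1210]
tilt 18.5 base [ 0.548 -0.225  0.01 ] mouth [ 0.565 -0.262  0.133] in tool mm base [ 52.  -0. 127.] mouth [10. -0.  4.] cost 0.097
10.1 [ 0.5695 -0.2716  0.1376] [[-0.42, 0.91, 0.0], [0.91, 0.42, -0.0], [-0.0, 0.0, -1.0]] 0.0569 [-3.1 -1.3 19.4] 30.040586292743683
```

```bash
python3 -m creep '[[[-5,0,-0.5],0,0],[[-5,0,-0.5],0,0],[[-5,0,0],0,0],[[-5,0,0],0,0]]'
python3 - <<'E'
from h import *
fit3(15,.012);print(robot.get_state()["moment"])
E
```

```text
clock: 10.5
tool_pos: [0.5765, -0.2884, 0.1356]
eef_rot: [-1.693, -2.646, -0.001]
contact_force: [-0.4, 1.5, -0.2]
width: 0.0569
gripper_force: 30.0
blob [242, 226, 31, 51, 1170]
tilt 21.9 base [ 0.549 -0.228  0.012] mouth [ 0.569 -0.272  0.132] in tool mm base [ 66.  -0. 124.] mouth [18. -0.  3.] cost 0.084
10.55 [ 0.5767 -0.2891  0.1354] [[-0.42, 0.91, 0.0], [0.91, 0.42, 0.0], [0.0, 0.0, -1.0]] 0.0567 [0.8 1.5 2.2] 30.000590980052948
[ 0.36435297 -0.19881365  0.07175319]
```

Run:
```python
from h import *
p=read_camera("scene");c=cv2.resize(p["frame"][190:290,190:300],(440,400),interpolation=cv2.INTER_CUBIC)
q=read_camera("wrist");d=cv2.resize(q["frame"][120:420,140:420],(360,386))
o=np.zeros((400,800,3),np.uint8);o[:,:440]=c;o[:386,440:]=d;cv2.imwrite("pics/c5.png",o)
```

```text
(no output)
```

View pics/c5.png

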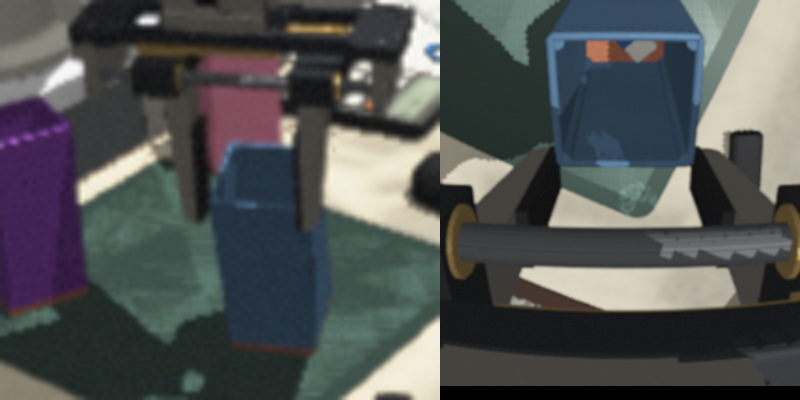

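The cup is tilting mouth-forward (about 20°; back face visible in the wrist view above the mouth at (625,15)), but the pads are barely on its front corner. Let it back upright under grip and take a deeper hold.

```bash
python3 -m creep '[[[8,0,-3],0,0],[[8,0,-2.5],0,0],[[8,0,-2],0,0],[[8,0,-1.3],0,0],[[8,0,-0.8],0,0],[[7,0,0],0,0],[[0,0,0],0,0]]'
python3 - <<'E'
from h import *
fit3(5,.028);print(robot.get_state()["moment"])
p=read_camera("scene");cv2.imwrite("pics/s6.png",p["frame"])
E
```

```text
clock: 11.35
tool_pos: [0.5562, -0.2451, 0.1451]
eef_rot: [-1.692, -2.646, 0.0]
contact_force: [-0.4, -0.7, -2.8]
width: 0.0568
gripper_force: 30.0
blob [246, 217, 28, 53, 1188]
tilt 14.9 base [ 0.535 -0.2    0.008] mouth [ 0.549 -0.23   0.134] in tool mm base [ 50.   0. 137.] mouth [16.  0. 11.] cost 0.121
11.4 [ 0.5566 -0.2456  0.1452] [[-0.42, 0.91, -0.0], [0.91, 0.42, 0.0], [0.0, -0.0, -1.0]] 0.0561 [-0.1 -0.2 -3.1] 29.99813050031662
[-0.09957379 -0.20904332  0.01661622]
```

```bash
python3 -m creep '[[[5,0,3],0,0],[[7,0,2],0,0],[[8,0,1],0,0],[[6,0,1],0,0],[[0,0,0],0,0]]'
python3 - <<'E'
from h import *
fit3(5,.028);print(robot.get_state()["moment"])
fit2(5,.13)
E
```

```text
clock: 11.95
tool_pos: [0.5506, -0.226, 0.1441]
eef_rot: [1.685, 2.635, -0.001]
contact_force: [-1.6, -9.6, 32.2]
width: 0.0571
gripper_force: 30.2
blob [249, 217, 26, 53, 1191]
tilt -13.0 base [ 0.551 -0.227  0.008] mouth [ 0.539 -0.2    0.134] in tool mm base [  1.  -1. 137.] mouth [29. -0. 10.] cost 0.139
12.0 [ 0.5506 -0.2262  0.1441] [[-0.42, 0.91, 0.01], [0.91, 0.42, -0.01], [-0.01, 0.01, -1.0]] 0.0567 [-2.8 -8.9 32.8] 30.24522989988327
[-1.81095242  0.49247913  0.14557052]
blob [249, 217, 26, 53, 1193]
tilt 8.5 grip along 0.1358 base [ 0.542 -0.208  0.012] mouth [ 0.55  -0.225  0.14 ] low 0.0075 cost 0.127 p 1
12.05 [ 0.5507 -0.2263  0.1441] [[-0.42, 0.91, 0.01], [0.91, 0.42, -0.01], [-0.01, 0.01, -1.0]] 0.057 [-2.1 -9.4 33.3] 30.244679152965546
```

```bash
cat >> h.py <<'E'
def projw(pic,P):
    c=(pic["camera_from_world"]@np.r_[P,1])[:3];v=np.array([c[0],-c[1],-c[2]]);K=pic["K"]
    r=np.hypot(v[0],v[1]);th=np.arctan2(r,v[2]);return K[0,0]*th*v[0]/r+K[0,2],K[1,1]*th*v[1]/r+K[1,2]
CP=np.array([(sx*.029,sy*.029,z) for sx in(-1,0,1) for sy in(-1,0,1) for z in(0,.04,.09,.13)])
def hull(pic,T,f=proj):
    m=np.zeros((840,1120),np.uint8);q=np.array([f(pic,T[:3,:3]@p+T[:3,3]) for p in CP])
    cv2.fillConvexPoly(m,cv2.convexHull(np.round(q*32).astype(np.int32)),1,shift=4);return m
def wmask(pic,xyz):
    h=cv2.cvtColor(pic["frame"],cv2.COLOR_BGR2HSV);u=projw(pic,xyz)
    m=cv2.inRange(h,(98,80,25),(122,255,255));m=cv2.morphologyEx(m,cv2.MORPH_OPEN,np.ones((3,3)))
    n,l,s,c=cv2.connectedComponentsWithStats(m);k=[i for i in range(1,n) if s[i,4]>250 and np.hypot(*(c[i]-u))<110]
    print("wrist blobs",[(s[i].tolist()) for i in k]);
    if not k:return None
    i=max(k,key=lambda i:s[i,4]);q=cv2.findContours((l==i).astype(np.uint8),cv2.RETR_EXTERNAL,cv2.CHAIN_APPROX_NONE)[0]
    o=np.zeros(l.shape,np.uint8);cv2.fillConvexPoly(o,cv2.convexHull(np.vstack(q)),1);return o
def fit4(tilt,mx,mz,span=20,show=None,scene=True):
    """mouth centre in tool mm: mx along x, mz along z ; lateral free-ish"""
    s=robot.get_state();M=R.from_rotvec(s["eef_rot"]).as_matrix();G=np.array(s["tool_pos"]);yaw=np.degrees(np.arctan2(M[1,0],M[0,0]))
    def T(v):
        X=np.eye(4);X[:3,:3]=R.from_euler("ZY",[yaw,-v[0]],degrees=True).as_matrix()
        X[:3,3]=G+M@np.array([v[1],v[3],v[2]])/1000-X[:3,2]*.13;return X
    X=T([tilt,mx,mz,0]);obs=[]
    p=read_camera("wrist");m=wmask(p,X[:3,3]+.11*X[:3,2])
    if m is not None: obs.append((p,cv2.resize(m,None,fx=2,fy=2,interpolation=0),projw))
    if scene:
        p=read_camera("scene");m,_=maskat(p,X[:3,3]+.065*X[:3,2])
        if m is not None: obs.append((p,cv2.resize(m,None,fx=2,fy=2,interpolation=0),proj))
    def f(v): return sum(1-(h&m).sum()/(h|m).sum() for p,m,g in obs for h in [hull(p,T(v),g)])+ (v[3]/20)**2*.1
    b=None
    for a in np.linspace(-span,span,3)+tilt:
        v0=np.array([a,mx,mz,0.]);r=minimize(f,v0,method="Nelder-Mead",options=dict(initial_simplex=np.vstack([v0]+[v0+d for d in np.diag([8,6,6,2.])]),maxiter=150))
        if b is None or r.fun<b.fun:b=r
    X=T(b.x);print("TILT %.1f mouth tool x %.0f z %.0f y %.1f cost %.3f"%(b.x[0],b.x[1],b.x[2],b.x[3],b.fun),"base",X[:3,3].round(3),"mouth",(X[:3,3]+.13*X[:3,2]).round(3),"low %.4f"%min((X@np.r_[sx*.029,0,z,1])[2] for sx in(-1,1) for z in(0,.13)));st()
    return X
E
time python3 - <<'E'
from h import *
fit4(-5,25,10)
E
```

```text
wrist blobs [[227, 142, 113, 111, 8507], [260, 176, 33, 35, 633]]
blob [249, 217, 26, 53, 1194]
TILT -16.9 mouth tool x 32 z 10 y -0.1 cost 0.157 base [ 0.553 -0.231  0.01 ] mouth [ 0.537 -0.197  0.134] low 0.0012
12.15 [ 0.5507 -0.2264  0.144 ] [[-0.42, 0.91, 0.01], [0.91, 0.42, -0.01], [-0.01, 0.01, -1.0]] 0.0572 [-1.9 -9.3 33.8] 30.24388164281845
real	0m9.081s
user	0m5.861s
sys	0m1.715s
```

```bash
python3 -m creep '[[[-7,0,-0.5],0,0],[[-7,0,0],0,0],[[-7,0,0.5],0,0],[[-7,0,1],0,0],[[-7,0,1],0,0],[[0,0,0],0,0]]'
python3 - <<'E'
from h import *
fit4(0,28,8)
E
```

```text
clock: 12.75
tool_pos: [0.5612, -0.2551, 0.1368]
eef_rot: [1.693, 2.645, 0.0]
contact_force: [-0.8, 1.9, 10.7]
width: 0.0567
gripper_force: 30.0
wrist blobs [[224, 132, 118, 121, 11122]]
blob [245, 222, 29, 52, 1185]
TILT 2.1 mouth tool x 31 z 8 y -0.5 cost 0.178 base [ 0.546 -0.223 -0.001] mouth [ 0.548 -0.228  0.129] low -0.0023
12.85 [ 0.5609 -0.2546  0.1368] [[-0.42, 0.91, 0.0], [0.91, 0.42, -0.0], [-0.0, 0.0, -1.0]] 0.0572 [-0.6  0.4 10. ] 29.99830037355423
```

```bash
python3 -m creep '[[[0,0,0],0,1],[[0,0,0],0,1],[[10,0,1],0,1],[[9,0,1.5],0,1],[[0,0,0],0,0],[[0,0,0],0,0],[[0,0,0],0,0],[[0,0,2],0,0]]';  python3 -m creep '[[[-4,0,1.5],0,0],[[-8,0,-0.5],0,0],[[-8.6,0,0],0,0],[[-8.6,0,0.3],0,0]]'
python3 - <<'E'
from h import *
fit4(12,12,8)
E
```

```text
clock: 13.65
tool_pos: [0.5529, -0.2373, 0.132]
eef_rot: [1.693, 2.645, -0.0]
contact_force: [-1.0, -0.4, 1.4]
width: 0.0592
gripper_force: 0.6
clock: 14.05
tool_pos: [0.5646, -0.2636, 0.1303]
eef_rot: [-1.693, -2.645, -0.0]
contact_force: [-1.6, 3.0, 1.7]
width: 0.0579
gripper_force: 30.0
wrist blobs [[221, 127, 125, 154, 16350]]
blob [243, 224, 30, 51, 1189]
TILT 11.6 mouth tool x 15 z -0 y -0.6 cost 0.159 base [ 0.547 -0.227  0.003] mouth [ 0.558 -0.25   0.13 ] low -0.0028
14.15 [ 0.5651 -0.2645  0.1303] [[-0.42, 0.91, 0.0], [0.91, 0.42, -0.0], [-0.0, 0.0, -1.0]] 0.0578 [-0.6  1.2  4.5] 30.003692507743835
```

```bash
python3 -m creep '[[[-8.7,0,1.2],0,0],[[-8.6,0,1.6],0,0],[[-8.5,0,2.2],0,0],[[-8.4,0,2.7],0,0],[[0,0,0],0,0]]'
python3 - <<'E'
from h import *
fit4(28,15,0)
E
```

```text
clock: 14.65
tool_pos: [0.5796, -0.2957, 0.1221]
eef_rot: [1.694, 2.645, -0.0]
contact_force: [-0.9, 0.4, 1.3]
width: 0.0575
gripper_force: 30.0
wrist blobs [[217, 93, 133, 184, 20418]]
blob [239, 230, 34, 46, 1086]
TILT 26.4 mouth tool x 13 z -5 y -0.2 cost 0.150 base [ 0.55  -0.231  0.011] mouth [ 0.574 -0.284  0.127] low -0.0023
14.75 [ 0.5793 -0.295   0.1224] [[-0.42, 0.91, 0.0], [0.91, 0.42, -0.0], [-0.0, 0.0, -1.0]] 0.0578 [-0.1  0.3 -0.3] 29.99921143054962
```

```bash
python3 -m creep '[[[-8.2,0,3.4],0,0],[[-7.9,0,3.8],0,0],[[-7.6,0,4.1],0,0],[[-7.3,0,4.5],0,0],[[0,0,0],0,0]]'
python3 - <<'E'
from h import *
fit4(42,12,-5)
E
```

```text
clock: 15.25
tool_pos: [0.5925, -0.3237, 0.1061]
eef_rot: [1.694, 2.645, -0.0]
contact_force: [0.2, 1.3, 1.2]
width: 0.0579
gripper_force: 30.0
wrist blobs [[213, 59, 139, 212, 24549]]
blob [236, 239, 36, 38, 837]
TILT 42.3 mouth tool x 11 z -8 y -0.3 cost 0.120 base [ 0.551 -0.234  0.018] mouth [ 0.588 -0.314  0.114] low -0.0012
15.35 [ 0.5923 -0.3232  0.1066] [[-0.42, 0.91, 0.0], [0.91, 0.42, -0.0], [-0.0, 0.0, -1.0]] 0.0579 [ 0.1  1.  -1.3] 29.999206960201263
```

```bash
python3 -m creep '[[[-7,0,5],0,0],[[-6.6,0,5.4],0,0],[[-6.2,0,5.7],0,0],[[-5.8,0,6.1],0,0],[[-5.3,0,6.5],0,0],[[-4.9,0,6.8],0,0],[[0,0,0],0,0]]'
python3 - <<'E'
from h import *
fit4(66,8,-12)
E
```

```text
clock: 16.05
tool_pos: [0.6073, -0.3559, 0.0703]
eef_rot: [-1.694, -2.646, 0.0]
contact_force: [0.3, 1.5, -0.9]
width: 0.0579
gripper_force: 30.0
wrist blobs [[212, 14, 144, 247, 32022]]
blob [234, 254, 25, 33, 637]
TILT 64.3 mouth tool x 6 z -10 y -0.1 cost 0.373 base [ 0.556 -0.244  0.024] mouth [ 0.605 -0.351  0.081] low -0.0019
16.15 [ 0.6071 -0.3555  0.071 ] [[-0.42, 0.91, -0.0], [0.91, 0.42, -0.0], [-0.0, -0.0, -1.0]] 0.0575 [ 0.5  0.6 -3.4] 29.999378621578217
```

```bash
python3 -m creep '[[[-4.4,0,7.1],0,0],[[-3.9,0,7.4],0,0],[[-3.4,0,7.7],0,0],[[-2.9,0,7.9],0,0],[[-2,0,7],0,0],[[0,0,4],0,0],[[0,0,2],0,0],[[0,0,0],0,0]]'
python3 - <<'E'
from h import *
fit4(88,5,-5)
E
```

```text
clock: 16.95
tool_pos: [0.6142, -0.3704, 0.0281]
eef_rot: [1.694, 2.646, 0.0]
contact_force: [1.5, -2.1, 2.8]
width: 0.0578
gripper_force: 30.0
wrist blobs [[206, 0, 155, 287, 43107]]
blob [233, 263, 25, 42, 779]
TILT 73.7 mouth tool x 1 z -17 y -0.7 cost 0.380 base [ 0.561 -0.257  0.009] mouth [ 0.613 -0.37   0.045] low -0.0192
17.05 [ 0.6139 -0.37    0.0281] [[-0.42, 0.91, -0.0], [0.91, 0.42, 0.0], [0.0, -0.0, -1.0]] 0.0578 [ 1.8 -1.7  1. ] 30.000311136245728
```

```bash
python3 -m creep '[[[0,0,2],0,0],[[0,0,2],0,0],[[0,0,0],0,0]]'
python3 - <<'E'
from h import *
fit3(85,.06,span=12)
E
```

```text
clock: 17.35
tool_pos: [0.6142, -0.3704, 0.0243]
eef_rot: [1.693, 2.646, 0.0]
contact_force: [2.6, -4.5, 4.4]
width: 0.0577
gripper_force: 30.0
blob [233, 266, 25, 40, 772]
tilt 68.2 base [ 0.581 -0.297  0.028] mouth [ 0.631 -0.407  0.076] in tool mm base [80.  0. -4.] mouth [-40.   0. -52.] cost 0.357
17.4 [ 0.6142 -0.3703  0.0243] [[-0.42, 0.91, 0.0], [0.91, 0.42, -0.0], [-0.0, 0.0, -1.0]] 0.0578 [ 1.2 -2.5  4.3] 30.001494884490967
```

```bash
python3 -m creep '[[[0,0,0],0,0.72],[[0,0,0],0,0.85],[[0,0,0],0,1],[[0,0,-30],0,1],[[20,0,-40],0,1],[[40,0,-40],0,1],[[30,0,-20],0,1],[[0,0,0],0,1]]'
python3 - <<'E'
from h import *
X=fit4(90,-80,100,span=5)
p=read_camera("top")
for t in("highlighter","eraser"):
  for q in look_for(t,p)[:2]: print(t,round(q["p"],2),w(p,q["position"]).round(3))
p=read_camera("wrist")
for q in look_for("eraser",p)[:2]: print("w",round(q["p"],2),w(p,q["position"]).round(3))
E
```

```text
clock: 18.2
tool_pos: [0.5781, -0.2905, 0.1527]
eef_rot: [1.69, 2.646, 0.001]
contact_force: [-0.0, 0.2, -0.1]
width: 0.0922
gripper_force: 0.0
wrist blobs [[245, 169, 74, 129, 9046]]
blob [233, 258, 36, 49, 1353]
TILT 85.5 mouth tool x -87 z 119 y -1.3 cost 0.222 base [ 0.559 -0.252  0.023] mouth [ 0.614 -0.37   0.033] low -0.0058
18.3 [ 0.5784 -0.2925  0.15  ] [[-0.42, 0.91, 0.0], [0.91, 0.42, -0.0], [-0.0, 0.0, -1.0]] 0.0919 [ 0.4 -0.  -0. ] 0.0
w 0.59 [ 0.337 -0.385  0.015]
```

```bash
python3 -m creep '[[[21,-1,20],0,1],[[22,0,25],0,1],[[0,0,25],0,1],[[0,0,12],0,1],[[0,0,1],0,0],[[0,0,0],0,0],[[0,0,0],0,0],[[0,0,0],0,0]]';python3 -m creep '[[[0,0,0],0,0],[[0,0,-10],0,0],[[0,0,-10],0,0],[[0,0,0],0,0]]'
python3 - <<'E'
from h import *
s=robot.get_state();print(s["moment"])
X=fit4(95,-130,30,span=8)
E
```

```text
clock: 19.35
tool_pos: [0.5602, -0.2548, 0.0677]
eef_rot: [1.693, 2.644, 0.0]
contact_force: [-0.1, -0.5, 0.9]
width: 0.0621
gripper_force: 0.0
clock: 19.75
tool_pos: [0.5601, -0.2545, 0.0884]
eef_rot: [1.693, 2.644, 0.001]
contact_force: [1.0, 0.2, -3.4]
width: 0.0571
gripper_force: 30.0
[ 0.12681179 -0.06718987 -0.0084416 ]
wrist blobs [[232, 260, 104, 38, 3663], [240, 328, 88, 33, 2691]]
blob [234, 251, 35, 54, 1460]
TILT 93.8 mouth tool x -129 z 50 y 0.0 cost 0.836 base [ 0.56  -0.254  0.048] mouth [ 0.614 -0.372  0.039] low 0.0100
19.85 [ 0.5595 -0.2542  0.0871] [[-0.42, 0.91, 0.0], [0.91, 0.42, -0.0], [-0.0, 0.0, -1.0]] 0.0566 [-0.3 -0.3 -3.1] 29.999080896377563
```

```bash
cat >> h.py <<'E'
def fit5(tilt,a=.005,c=.024,tipback=5,names=None):
    s=robot.get_state();M=R.from_rotvec(s["eef_rot"]).as_matrix();G=np.array(s["tool_pos"])+M[:,2]*(.017-tipback/1000)
    yaw=np.degrees(np.arctan2(M[1,0],M[0,0]));p=read_camera("scene")
    def T(v):
        X=np.eye(4);X[:3,:3]=R.from_euler("ZY",[yaw,-v[0]],degrees=True).as_matrix()
        X[:3,3]=G-X[:3,2]*(a+v[1]/1000)-X[:3,0]*(c+v[2]/1000);return X
    X=T([tilt,0,0]);m,_=maskat(p,X[:3,3]+.065*X[:3,2])
    if m is None:return
    m=cv2.resize(m,None,fx=2,fy=2,interpolation=0)
    f=lambda v:(lambda h:1-(h&m).sum()/(h|m).sum())(hull(p,T(v)))+((v[1]/8)**2+(v[2]/8)**2)*.02
    b=None
    for t in tilt+np.array([-15,0,15]):
        v0=np.array([t,0,0.]);r=minimize(f,v0,method="Nelder-Mead",options=dict(initial_simplex=np.vstack([v0]+[v0+d for d in np.diag([8,4,4.])])))
        if b is None or r.fun<b.fun:b=r
    X=T(b.x);print("TILT %.1f da %.1f dc %.1f cost %.3f"%(*b.x,b.fun),"base",X[:3,3].round(3),"mouth",(X[:3,3]+.13*X[:3,2]).round(3),"low %.4f"%min((X@np.r_[sx*.029,0,z,1])[2] for sx in(-1,1) for z in(0,.13)));st();return X
E
python3 - <<'E'
from h import *
fit5(95)
E
```

```text
blob [234, 251, 35, 54, 1460]
TILT 95.2 da -4.4 dc 3.6 cost 0.070 base [ 0.558 -0.251  0.048] mouth [ 0.612 -0.369  0.036] low 0.0070
19.9 [ 0.5593 -0.2541  0.0867] [[-0.42, 0.91, 0.0], [0.91, 0.42, 0.0], [0.0, 0.0, -1.0]] 0.0572 [-0.1  0.4 -3.8] 29.999349117279053
```

```bash
python3 -m creep '[[[0,0,-6],0,0],[[0,0,-6],0,0],[[-1,0,-6],0,0],[[-1,0,-4],0,0],[[0,0,0],0,0]]'
python3 - <<'E'
from h import *
fit5(104)
E
```

```text
clock: 20.4
tool_pos: [0.5608, -0.2564, 0.1095]
eef_rot: [1.693, 2.645, 0.0]
contact_force: [-0.2, -0.6, -3.8]
width: 0.0568
gripper_force: 30.0
blob [234, 245, 36, 56, 1533]
TILT 104.8 da -2.7 dc 4.1 cost 0.067 base [ 0.557 -0.248  0.071] mouth [ 0.61  -0.362  0.038] low 0.0098
20.45 [ 0.5605 -0.2562  0.1091] [[-0.42, 0.91, 0.0], [0.91, 0.42, -0.0], [-0.0, 0.0, -1.0]] 0.0568 [-0.1  1.1 -4.2] 29.996933341026306
```

```bash
python3 -m creep '[[[-6.1,0,-7.4],0,0],[[-6.6,0,-7],0,0],[[-7.1,0,-6.5],0,0],[[-7.5,0,-6],0,0],[[0,0,0],0,0]]'
python3 - <<'E'
from h import *
fit5(120)
E
```

```text
clock: 20.95
tool_pos: [0.5729, -0.2823, 0.1368]
eef_rot: [1.693, 2.643, 0.0]
contact_force: [0.7, 0.3, -2.3]
width: 0.0563
gripper_force: 30.0
blob [230, 241, 37, 69, 1786]
TILT 112.4 da -8.6 dc 2.8 cost 0.135 base [ 0.57  -0.276  0.099] mouth [ 0.62  -0.385  0.049] low 0.0223
21.0 [ 0.5722 -0.2816  0.1361] [[-0.42, 0.91, 0.0], [0.91, 0.42, -0.0], [-0.0, 0.0, -1.0]] 0.0569 [ 0.5  0.2 -2.9] 29.99646931886673
```

Run:
```python
from h import *
p=read_camera("scene");c=cv2.resize(p["frame"][215:325,190:310],(480,440),interpolation=cv2.INTER_CUBIC)
q=read_camera("wrist");d=cv2.resize(q["frame"][120:420,140:420],(320,343))
o=np.zeros((440,800,3),np.uint8);o[:,:480]=c;o[:343,480:]=d;cv2.imwrite("pics/c7.png",o)
```

```text
(no output)
```

View pics/c7.png

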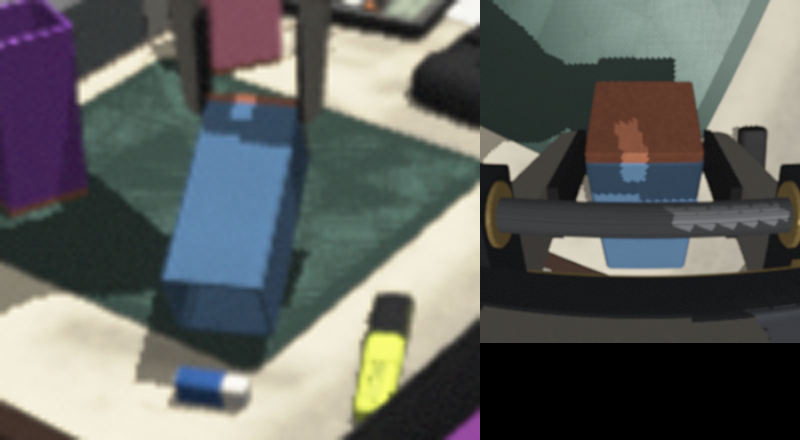

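The eraser is out, lying free at crop (210,388); the cup is held mouth-down behind it. Draw the cup back away from it and lay it down.

```bash
python3 -m creep '[[[5,0,-5],0,0],[[12,0,0],0,0],[[15,0,0],0,0],[[13,0,0],0,0],[[5,0,5],0,0],[[7,0,6.5],0,0],[[6.5,0,7],0,0],[[6,0,7.5],0,0]]'; python3 -m creep '[[[5.5,0,8],0,0],[[4.5,0,8.5],0,0],[[3,0,7],0,0],[[0,0,0],0,0]]'
python3 - <<'E'
from h import *
p=read_camera("scene");print("eraser",ray(p,(243,312),.008))
p2=read_camera("top");
for t in("eraser",):
  for P in(p,p2):
    for q in look_for(t,P)[:2]: print(t,round(q["p"],2),w(P,q["position"]).round(3))
fit5(95,a=.0,c=.027)
E
```

```text
clock: 21.9
tool_pos: [0.5422, -0.2172, 0.1138]
eef_rot: [-1.693, -2.646, 0.0]
contact_force: [-0.4, 0.5, -2.2]
width: 0.0568
gripper_force: 30.0
clock: 22.3
tool_pos: [0.5367, -0.2055, 0.09]
eef_rot: [-1.693, -2.645, 0.0]
contact_force: [0.4, 1.1, -0.7]
width: 0.0569
gripper_force: 30.0
eraser [ 0.62427797 -0.39535634  0.008     ]
eraser 0.64 [ 0.634 -0.414  0.011]
eraser 0.51 [ 0.629 -0.408  0.008]
eraser 0.37 [ 0.563 -0.311  0.055]
blob [240, 240, 33, 51, 1331]
TILT 96.0 da -1.2 dc 1.6 cost 0.050 base [ 0.537 -0.205  0.051] mouth [ 0.591 -0.322  0.037] low 0.0084
22.55 [ 0.5374 -0.2062  0.0914] [[-0.42, 0.91, 0.0], [0.91, 0.42, -0.0], [-0.0, 0.0, -1.0]] 0.0568 [-0.6  0.4 -1.3] 29.998587369918823
```

```bash
python3 -m creep '[[[2,0,6],0,0],[[1,0,6],0,0],[[1,0,5],0,0],[[0,0,4],0,0],[[0,0,2],0,0],[[0,0,0],0,0]]'
python3 - <<'E'
from h import *
fit5(92,a=.0,c=.027)
E
```

```text
clock: 23.15
tool_pos: [0.5353, -0.2021, 0.0679]
eef_rot: [-1.693, -2.646, 0.0]
contact_force: [-2.4, 1.3, 0.3]
width: 0.0568
gripper_force: 30.0
blob [240, 247, 34, 46, 1227]
TILT 86.1 da -0.1 dc 2.6 cost 0.042 base [ 0.536 -0.204  0.026] mouth [ 0.59  -0.322  0.035] low -0.0026
23.2 [ 0.5353 -0.2022  0.0679] [[-0.42, 0.91, -0.0], [0.91, 0.42, 0.0], [0.0, -0.0, -1.0]] 0.0565 [-1.   1.2 -0.6] 30.00121772289276
```

```bash
python3 -m creep '[[[0,0,0],0,0.72],[[0,0,0],0,1],[[0,0,-30],0,1],[[-20,0,-35],0,1],[[-30,0,-20],0,1],[[0,0,0],0,1],[[0,0,0],0,1]]'
python3 - <<'E'
from h import *
fit4(90,-80,120,span=4)
E
```

```text
clock: 23.9
tool_pos: [0.5564, -0.248, 0.1531]
eef_rot: [1.695, 2.645, 0.0]
contact_force: [0.4, 0.2, -0.8]
width: 0.0918
gripper_force: 0.0
wrist blobs [[246, 154, 75, 144, 10238]]
blob [239, 247, 34, 46, 1216]
TILT 86.0 mouth tool x -83 z 117 y 0.0 cost 0.120 base [ 0.537 -0.206  0.027] mouth [ 0.591 -0.323  0.036] low -0.0023
24.0 [ 0.5552 -0.2468  0.1519] [[-0.42, 0.91, -0.0], [0.91, 0.42, 0.0], [0.0, -0.0, -1.0]] 0.0918 [-0.   0.8  0. ] 0.0
```

```bash
python3 -m creep '[[[-40,0,10],0,1],[[-42,0,25],0,1],[[0,0,25],0,1],[[0,0,20],0,1],[[0,0,6],0,0.8],[[0,0,0],0,0],[[0,0,0],0,0],[[0,0,0],0,0]]'; python3 -m creep '[[[0,0,0],0,0],[[4,0,-8.6],0,0],[[4.6,0,-8.3],0,0],[[5.2,0,-8],0,0],[[0,0,0],0,0]]'
python3 - <<'E'
from h import *
fit5(77,a=.125,c=.024)
E
```

```text
clock: 24.8
tool_pos: [0.5914, -0.3221, 0.0683]
eef_rot: [1.692, 2.645, 0.0]
contact_force: [-0.4, -0.5, 0.4]
width: 0.0616
gripper_force: 0.0
clock: 25.3
tool_pos: [0.5851, -0.3091, 0.0936]
eef_rot: [1.692, 2.645, 0.0]
contact_force: [1.3, -0.6, -1.3]
width: 0.0548
gripper_force: 30.0
blob [240, 245, 34, 39, 883]
TILT 76.4 da 3.8 dc -0.8 cost 0.047 base [ 0.535 -0.2    0.029] mouth [ 0.588 -0.315  0.059] low 0.0005
25.35 [ 0.5852 -0.3094  0.093 ] [[-0.42, 0.91, 0.0], [0.91, 0.42, -0.0], [-0.0, 0.0, -1.0]] 0.0553 [ 1.1 -0.8 -1.4] 29.999789628200233
```

```bash
python3 -m creep '[[[5.7,0,-7.6],0,0],[[6.2,0,-7.2],0,0],[[6.7,0,-6.7],0,0],[[7.2,0,-6.2],0,0],[[0,0,0],0,0]]'
python3 - <<'E'
from h import *
fit5(61,a=.127,c=.024)
E
```

```text
clock: 25.85
tool_pos: [0.5741, -0.2854, 0.1208]
eef_rot: [1.692, 2.646, 0.0]
contact_force: [0.2, -1.2, 0.5]
width: 0.0551
gripper_force: 30.0
blob [242, 242, 33, 28, 551]
TILT 63.0 da 1.7 dc -0.4 cost 0.052 base [ 0.53  -0.191  0.029] mouth [ 0.579 -0.296  0.088] low 0.0036
25.9 [ 0.5743 -0.2858  0.1204] [[-0.42, 0.91, 0.0], [0.91, 0.42, -0.0], [-0.0, 0.0, -1.0]] 0.0549 [ 0.2 -2.4  0.2] 30.003739083185792
```

```bash
python3 -m creep '[[[6.8,0,-6.8],0,0],[[7.2,0,-6.2],0,0],[[7.6,0,-5.7],0,0],[[8,0,-5.2],0,0],[[0,0,0],0,0]]'
python3 - <<'E'
from h import *
fit5(46,a=.127,c=.024)
fit4(46,0,0)
E
```

```text
clock: 26.4
tool_pos: [0.5614, -0.2582, 0.1443]
eef_rot: [1.693, 2.647, 0.0]
contact_force: [0.2, 0.5, -3.3]
width: 0.0545
gripper_force: 30.0
blob [243, 231, 32, 35, 816]
TILT 46.0 da 2.0 dc 1.6 cost 0.083 base [ 0.53  -0.19   0.024] mouth [ 0.569 -0.275  0.115] low 0.0035
26.45 [ 0.5616 -0.2587  0.144 ] [[-0.42, 0.91, 0.0], [0.91, 0.42, -0.0], [-0.0, 0.0, -1.0]] 0.0548 [ 0.2 -0.3 -2.7] 29.997279688250273
wrist blobs [[231, 93, 106, 182, 16526]]
blob [242, 231, 33, 35, 814]
TILT 45.9 mouth tool x -13 z 33 y -0.5 cost 0.119 base [ 0.528 -0.186  0.02 ] mouth [ 0.567 -0.271  0.111] low -0.0006
26.55 [ 0.5619 -0.2594  0.1437] [[-0.42, 0.91, 0.0], [0.91, 0.42, -0.0], [-0.0, 0.0, -1.0]] 0.0546 [ 0.2 -0.3 -1.4] 29.99813860980794
```

```bash
python3 -m creep '[[[8.9,0,-3.4],0,0],[[9.1,0,-2.8],0,0],[[9.3,0,-2],0,0],[[9.4,0,-1.2],0,0],[[0,0,0],0,0]]'
python3 - <<'E'
from h import *
fit4(30,-18,30)
E
```

```text
clock: 27.05
tool_pos: [0.5461, -0.2249, 0.1536]
eef_rot: [1.692, 2.646, 0.0]
contact_force: [0.2, -1.0, 1.8]
width: 0.0544
gripper_force: 30.0
wrist blobs [[231, 128, 106, 165, 14791]]
blob [245, 221, 31, 44, 1042]
TILT 30.2 mouth tool x -16 z 28 y -0.2 cost 0.145 base [ 0.525 -0.18   0.014] mouth [ 0.553 -0.24   0.126] low -0.0010
27.15 [ 0.5466 -0.2259  0.1534] [[-0.42, 0.91, 0.0], [0.91, 0.42, -0.0], [-0.0, 0.0, -1.0]] 0.0545 [-0.7 -1.1  2.8] 30.01303349621594
```

```bash
python3 -m creep '[[[9.5,0,-0.5],0,0],[[9.5,0,0],0,0],[[9.5,0,0.8],0,0],[[0,0,0],0,0]]'
python3 - <<'E'
from h import *
fit4(17,-20,25)
E
```

```text
clock: 27.55
tool_pos: [0.5347, -0.1994, 0.1538]
eef_rot: [1.693, 2.645, 0.001]
contact_force: [-1.8, -1.7, 11.1]
width: 0.0553
gripper_force: 30.1
wrist blobs [[231, 153, 105, 144, 13004]]
blob [248, 216, 28, 48, 1119]
TILT 11.6 mouth tool x -9 z 24 y -0.8 cost 0.178 base [ 0.527 -0.184  0.003] mouth [ 0.538 -0.208  0.13 ] low -0.0030
27.65 [ 0.5351 -0.2     0.1538] [[-0.42, 0.91, 0.0], [0.91, 0.42, -0.0], [-0.0, 0.0, -1.0]] 0.055 [-0.6 -0.5 11.6] 30.054058840032667
```

```bash
python3 -m creep '[[[7,0,1],0,0],[[6,0,1.5],0,0],[[0,0,0],0,0]]'
python3 - <<'E'
from h import *
fit4(5,-20,25,span=10)
E
```

```text
clock: 27.95
tool_pos: [0.5296, -0.1879, 0.1518]
eef_rot: [1.693, 2.644, 0.001]
contact_force: [-2.6, 0.4, 15.7]
width: 0.0556
gripper_force: 30.1
wrist blobs [[231, 165, 105, 132, 12052]]
blob [249, 215, 27, 49, 1127]
TILT 4.6 mouth tool x -5 z 23 y -1.1 cost 0.196 base [ 0.526 -0.184 -0.   ] mouth [ 0.531 -0.193  0.129] low -0.0026
28.05 [ 0.5298 -0.1882  0.1519] [[-0.42, 0.91, 0.0], [0.91, 0.42, -0.0], [-0.0, 0.0, -1.0]] 0.0556 [-3.1  0.2 16.7] 30.10720543563366
```

```bash
python3 -m creep '[[[5,0,1],0,0],[[4,0,1],0,0],[[0,0,0],0,0]]'
python3 - <<'E'
from h import *
fit4(2,-10,25,span=8)
E
```

```text
clock: 28.35
tool_pos: [0.5258, -0.1797, 0.1498]
eef_rot: [1.693, 2.645, 0.001]
contact_force: [-2.7, 1.4, 18.0]
width: 0.056
gripper_force: 30.1
wrist blobs [[231, 173, 106, 124, 11400]]
blob [250, 215, 27, 49, 1138]
TILT 0.4 mouth tool x -4 z 22 y -1.1 cost 0.198 base [ 0.526 -0.183 -0.003] mouth [ 0.526 -0.184  0.127] low -0.0027
28.45 [ 0.5259 -0.18    0.1499] [[-0.42, 0.91, 0.0], [0.91, 0.42, -0.0], [-0.0, 0.0, -1.0]] 0.0559 [-3.   0.6 18.1] 30.057395696640015
```

```bash
python3 -m creep '[[[0,0,-1],0,0],[[0,0,0],0,0.7],[[0,0,0],0,1],[[0,0,0],0,1],[[0,0,-25],0,1],[[0,0,-35],0,1],[[20,0,-35],0,1],[[30,0,0],0,1]]'
python3 -m creep '[[[40,0,0],0,1],[[40,0,0],0,1],[[0,0,0],0,1],[[0,0,0],0,1]]'
python3 - <<'E'
from h import *
fit4(0,-130,120,span=5)
p=read_camera("scene");c=cv2.resize(p["frame"][150:330,130:350],(660,540),interpolation=cv2.INTER_CUBIC);cv2.imwrite("pics/c9.png",c)
for n in("scene","top"):
  P=p if n=="scene" else read_camera(n)
  for q in look_for("eraser",P)[:2]: print(round(q["p"],2),w(P,q["position"]).round(3))
E
```

```text
clock: 29.25
tool_pos: [0.5069, -0.1356, 0.2483]
eef_rot: [1.692, 2.639, 0.003]
contact_force: [1.0, 0.4, 0.2]
width: 0.0919
gripper_force: 0.0
clock: 29.65
tool_pos: [0.4707, -0.0616, 0.2442]
eef_rot: [1.691, 2.647, -0.0]
contact_force: [-0.4, 0.1, 0.3]
width: 0.092
gripper_force: 0.0
wrist blobs [[256, 263, 53, 34, 1635], [253, 328, 60, 30, 1678]]
blob [251, 214, 26, 50, 1157]
TILT -29.2 mouth tool x -117 z 109 y 0.7 cost 0.631 base [ 0.547 -0.225  0.022] mouth [ 0.52  -0.167  0.136] low 0.0081
29.75 [ 0.4713 -0.0625  0.2442] [[-0.42, 0.91, 0.0], [0.91, 0.42, -0.0], [-0.0, 0.0, -1.0]] 0.0917 [0.4 1.1 0.3] 0.0
0.67 [ 0.634 -0.414  0.009]
0.49 [ 0.626 -0.412  0.011]
```

View pics/c9.png

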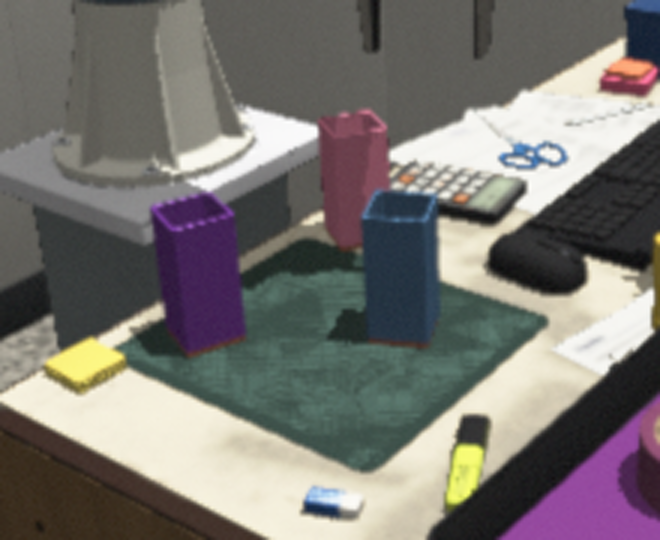

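Final view: the blue cup stands upright at (400,270), the eraser lies free on the desk at (335,502), and nothing else has moved.

```bash
python3 -c "
from station import workorder
print(workorder.close_job())"
```

```text
the job is handed in; nothing more can be done
None
```

The job is handed in: the eraser slid out and lies free on the desk at about (0.63, -0.41), and the empty blue cup stands upright again at about (0.53, -0.18), roughly 25 cm away, with nothing around it visibly moved; two early tipping tries only slid or lifted the cup, and a third was set back upright and regripped.

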